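# Dock the loaded tray behind its drop catch

### The job

Stand the loose V block that lies in the lane upright in the middle of the grey sample tray, groove up. Then slide the tray along the worktop, without lifting it, into the docking frame so that its own leading edge lifts the red hinged catch, and push it fully home until the catch has dropped behind it. Do not touch the catch with the robot, and do not disturb the loupe, dropper bottle, caliper, micrometer or screwdriver.

Things in the scene. Friction and masses are not known exactly. Their poses are not given: they have to be found in the camera images.
- dock: Aluminium docking frame fixed to the worktop, no floor plate, slippery rails. Origin on the worktop on its centre line, out in the lane 200 mm before home. +x: the way the tray is pushed in; z up. In these axes: rails 16 mm high, inner faces at y = -73 and +73 mm, x = 131 to 252; splayed lead-ins open the mouth to about 183 mm at x = 80; end stop 20 mm high, its rubber pads' face at x = 249 mm.
- dock_home (a point): Point on the worktop where the tray's origin is when home: x = 200, y = 0 mm of the dock, same axes. The end stop then leaves the tray's leading wall 4 mm of play.
- catch (a joint): Hinge of the red gravity catch, rad: 0 = hanging at its lower stop (shut), grows as the tip is lifted, to 0.9. It falls by its own weight (80 g). A tray passing under it holds it at about 0.22; it drops once the tray's trailing wall is past it, with the tray within about 2 mm of home or farther in.
- catch_tip (a point): Lowest point of the catch's steel tip roller (10 mm thick), 7 mm above the worktop when shut, at x = 142 mm of the dock. The red arm runs forward and down to it from the hinge (see catch_hinge), 12 mm wide, over y = -72 to -60 mm of the dock: over one end of the tray only; the rest of the trailing wall is free to push on.
- catch_hinge (a point): Hinge pin of the catch, x = 84 mm of the dock, 52 mm above the worktop, over the catch's arm (y = -66 mm). Its grey post, 26 x 14 x 64 mm high, stands beside it at y = -98 mm, and the pin joins the two.
- tray: Grey open sample tray, 90 (its x) x 140 (its y) x 21 mm high, 0.18 kg, walls 2 mm, floor 3 mm thick. Origin at the centre of its underside, z up. It goes in with a long side leading, its x along the dock's x. It starts in the lane before the mouth, roughly facing it.
- v_block_center (a point): Centre of the loose steel V block (20 mm above its underside): 45 (x) x 50 (y) x 40 mm (z), about 0.48 kg. The groove is in the top and runs along x; the y faces, 50 mm apart, are upright: grip those. It starts upright on the worktop in the lane between tray and dock, at any yaw. The other V block, at the back, is not part of the job.
- loupe: Bystander: black loupe, 38 mm across, 43 mm high; it stands beside the lane on the side toward the robot, or behind the tray; origin at the centre of its underside.
- oil_dropper: Bystander: amber dropper bottle, 34 mm across, 102 mm high; it stands in the other of the two places named for the loupe; origin at the centre of its underside.
- caliper: Bystander: digital caliper lying flat, 71 x 240 x 17 mm, at the left; origin at the centre of its underside.
- micrometer: Bystander: micrometer lying flat, 52 x 124 x 17 mm, at the right beyond the dock; origin at the centre of its underside.
- screwdriver: Bystander: red screwdriver, 24 x 167 x 22 mm, at the right; origin at the centre of its underside.
Not all that is in view belongs to the job. What is shaped like the part that bears v_block_center but blue or orange is not meant.

How it is judged:
On the way, in this order (a step that is already met when the one before it is completed fails the run):
1. the V block stands upright in the middle of the tray, tray still outside the dock (x of v_block_center in the frame of tray between -0.022 and 0.022 m and y of v_block_center in the frame of tray between -0.03 and 0.03 m and z of v_block_center in the frame of tray between 0.018 and 0.028 m and angle between v_block_center's own z axis and vertical below 0.1 rad and x of tray in the frame of dock_home below -0.11 m), for 0.2 s.
2. the loaded tray, under the catch, is holding it up (x of v_block_center in the frame of tray between -0.022 and 0.022 m and y of v_block_center in the frame of tray between -0.03 and 0.03 m and z of v_block_center in the frame of tray between 0.018 and 0.028 m and angle between v_block_center's own z axis and vertical below 0.1 rad and value of joint catch above 0.12 rad and x of tray in the frame of dock_home between -0.12 and 0.004 m), for 0.1 s.
At the end, for the whole second after the job is handed in: Tray at rest on the worktop, 11 mm short to 8 mm past home, within 6 mm of the centre line and 0.09 rad of straight; catch down (under 0.06 rad) behind it; V block upright (0.1 rad) on the tray floor, within 22 mm (tray x) and 30 mm (tray y) of its middle (x of v_block_center in the frame of tray between -0.022 and 0.022 m and y of v_block_center in the frame of tray between -0.03 and 0.03 m and z of v_block_center in the frame of tray between 0.018 and 0.028 m and angle between v_block_center's own z axis and vertical below 0.1 rad and x of tray in the frame of dock_home between -0.011 and 0.008 m and y of tray in the frame of dock_home between -0.006 and 0.006 m and angle between the x axis of tray and the x axis of dock_home, either way round below 0.09 rad and height (world z) of tray below 0.004 m and value of joint catch below 0.06 rad and linear speed of tray below 0.01 m/s); the robot touches nothing.
It fails at once if the tray is lifted or tipped (height (world z) of tray above 0.012 m or angle between tray's own z axis and vertical above 0.15 rad).
It fails at once if the robot touches the catch (contact force between any of the fingers, the arm and catch above 0.3 N).
It fails at once if a bystander is moved by more than 15 mm or tipped (distance of any of loupe, oil_dropper, caliper, micrometer, screwdriver from where it was at the start of the episode above 0.015 m or angle between any of loupe, oil_dropper, caliper, micrometer, screwdriver's own z axis and vertical above 0.3 rad).
It also fails if it takes over 72 s, if anything falls off the work surface, if the arm or the gripper's body presses on something with over 40 N, if the wrist force passes 120 N, or if a joint passes its speed limit or range.

### The arm

A 7-joint arm with a two-finger parallel gripper is mounted at the origin on a cart in front of the work surface, level with it; the furniture and walls round the work are solid. World frame = base frame: x ahead of the robot, y to its left, z up, the work surface at z = 0. Lengths are in m, angles in rad, forces in N, time in s.
With the tool pointing down it reaches from about 0.425 to 0.925 m from the base axis. Payload 6.8 kg.
Tool frame: the origin (TCP) lies at the very end of the fingers, on their centre line; the grasp point (between the pads) lies bot.grip_point_offset behind it (bot.grip_point_offset is the distance from the TCP to the grasp point, in m); z points along the fingers, y is the line along which they close (so a half turn about z gives the same grasp; the last joint's range is limited). The gripper opens to 85 mm and grips with 20 to 120 N. Pads are 22 mm wide; open, the fingers measure 114 mm over their backs; the gripper's body (76 mm by 85 mm) begins 54 mm behind the grasp point. The pads swing forward as they close: fully open they stand 13 mm farther back than shut.
Start: joints at [1.21, 0.477, 0.022, 1.555, -0.011, 1.109, -0.083], TCP at [0.169, -0.654, 0.201] pointing down, gripper open.
Joint ranges: [-2.96, 2.96], [-0.34, 2.1], [-1.41, 1.46], [0.24, 2.44], [-1.37, 4.51], [0.17, 1.92], [-2.96, 2.96]. Speed limits (rad/s): [2.39, 2.39, 3.14, 3.14, 3.14, 3.14, 3.14].

### API

Orientations are given as a unit quaternion [w, x, y, z].
In Python, from station import bot, imaging gives the robot as it stands. The module is installed in compiled form; this text tells all that it offers.
- The arm moves only by the tool carry_out, never from a script. Its argument "targets" is one flat list of numbers, 5 for each row, row after row: the closure in counts, from 0 (fully open) to 255 (shut), then the shift along the world's x, y, z in mm, then the turn about the world's z in degrees. A call has 1 to 20 rows; each row shifts and turns the commanded pose from where the row before left it; what a row does not reach is not made up. A row lasts 1/10 s, in which the tool goes at most 50 mm and 8.59 degrees, less where a joint would pass 70% of its speed; a pose out of reach is approached as far as the arm can. A call is refused whole if a number of a shift passes 50 or a number of a turn 8.59, either way. A call with a gripper value outside its range is refused whole. The fingers move at their own pace and stop on an object; "newtons" is the grip in N (left out, the last holds). Time passes only in rows, so rows that do not move let the fingers close. It gives the time, the measured TCP pose, the force, the opening and the grip force at its end, in the units of the state.
- bot.get_obs(): the state, without advancing time (a new reading comes with each control period).
- imaging.read_camera(name): name is "side" or "top"; returns a dict with "frame" (384x512x3 uint8, red, green, blue), "fov_y" (degrees; the focal length in pixels is half the picture's height over the tangent of half this angle, whatever the lens; pixels are square), "cx", "cy" (the principal point, pixels), "pose" (4x4, takes a point from camera to world coordinates). Camera axes: x right, y up, looking along -z (the intrinsics and any distortion apply to the point x, -y, -z); pixel columns grow to the right and rows downward; lengths in m; the calibration is good to about 2 mm. A picture is of the moment at which its call begins. There is no depth.
- bot.hand_in(): hands the job in; it is judged then, once.
The state is a dict: "t": time; "q": joint angles; "joint_vel": joint speeds; "joint_torque": joint torques, N m; "eef_pos": TCP position; "tool_rot": TCP orientation; "contact_force": force on the tool from outside, world axes, zero at the start; "torque": the same for the moment, N m; "gripper_width": opening from 0.0 (shut) to 1.0 (fully open); "grasp_force": force on a finger pad.
Only numpy, scipy, OpenCV 4.12 (cv2) and the standard library are available. Lean on these libraries where they do the work, as an engineer would, in place of code of your own. Each camera call takes 0.05 s, during which the arm holds its last target. There are 200 camera calls.

## Working session

There is one attempt and no reset: what is moved stays moved. The work goes in short steps, Python scripts to look and compute and a tool call to move; the robot and the scene stay as the last step left them, time stands still between calls to the robot, and variables do not carry over. Pictures are saved under pics/ and viewed, at most 10 in all, crops included, and the job is handed in when it is done.

Besides the shell and the picture viewer there is one more tool, called after ">>>" as name(argument=value, ...) on one line, values as JSON. carry_out: Moves the arm, as the interface text tells. Its arguments: {"type":"object","properties":{"targets":{"type":"array","items":{"type":"number"}},"newtons":{"type":"number"}},"required":["targets"]}

```bash
mkdir -p pics
cat > h.py <<'E'
import numpy as np, cv2
from station import bot, imaging
def cam(n): return imaging.read_camera(n)
def K(c):
    h=c["frame"].shape[0]; f=h/2/np.tan(np.radians(c["fov_y"])/2); return f
def ray(c,u,v,z):
    f=K(c); d=np.array([(u-c["cx"])/f,-(v-c["cy"])/f,-1.]); P=np.array(c["pose"]); d=P[:3,:3]@d; o=P[:3,3]
    return o+d*(z-o[2])/d[2]
def proj(c,p):
    P=np.array(c["pose"]); q=P[:3,:3].T@(np.array(p)-P[:3,3]); f=K(c)
    return np.array([c["cx"]+f*q[0]/-q[2], c["cy"]-f*q[1]/-q[2]])
def save(n,im): cv2.imwrite(f"pics/{n}.png",cv2.cvtColor(im,cv2.COLOR_RGB2BGR))
E
python3 - <<'E'
from h import *
for n in("top","side"):
    c=cam(n); save(n+"0",c["frame"]); print(n,{k:c[k] for k in c if k!="frame"})
o=bot.get_obs(); print(o, bot.grip_point_offset)
E
```

```text
top {'fov_y': 56.78681254333334, 'cx': 256.70197258645175, 'cy': 187.54101795909958, 'pose': array([[ 9.33124956e-04,  9.92804786e-01, -1.19740493e-01,
         4.20349570e-01],
       [-9.99997697e-01,  1.15785925e-03,  1.80728671e-03,
         3.05790201e-02],
       [ 1.93292553e-03,  1.19738531e-01,  9.92803580e-01,
         1.34632004e+00],
       [ 0.00000000e+00,  0.00000000e+00,  0.00000000e+00,
         1.00000000e+00]])}
side {'fov_y': 43.63414279749619, 'cx': 248.10848673852513, 'cy': 197.22039172652848, 'pose': array([[ 0.45985112,  0.36720711, -0.80851462, -0.70655627],
       [-0.88798688,  0.19428932, -0.41681045, -0.63689478],
       [ 0.00403   ,  0.90962113,  0.41541926,  0.72400514],
       [ 0.        ,  0.        ,  0.        ,  1.        ]])}
{'t': 0.1, 'q': array([ 1.20988337,  0.4777463 ,  0.02232068,  1.55633162, -0.0115071 ,
        1.10931285, -0.08309701]), 'joint_vel': array([-0.00019867, -0.00123217, -0.00140465, -0.00449236, -0.00082916,
        0.00111001,  0.0018118 ]), 'joint_torque': array([ 3.85856198e-03, -5.97756600e+01,  1.61342762e+00, -2.81952935e+01,
        1.28327165e-02,  5.07338525e-03,  4.21659465e-06]), 'eef_pos': array([ 0.16869308, -0.65298007,  0.19991206]), 'tool_rot': array([-8.20207563e-04,  9.92018492e-01,  1.26089707e-01, -1.57616702e-04]), 'contact_force': array([0.34107452, 0.23843956, 0.02017802]), 'torque': array([ 0.01538687, -0.03296622, -0.01706074]), 'grasp_force': 0.0, 'gripper_width': 0.9958896620472933} 0.0187
```

View pics/top0.png

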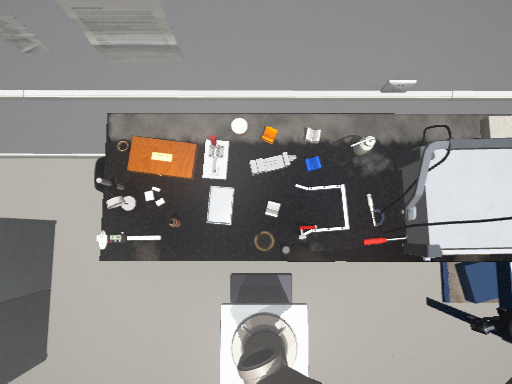

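View pics/side0.png

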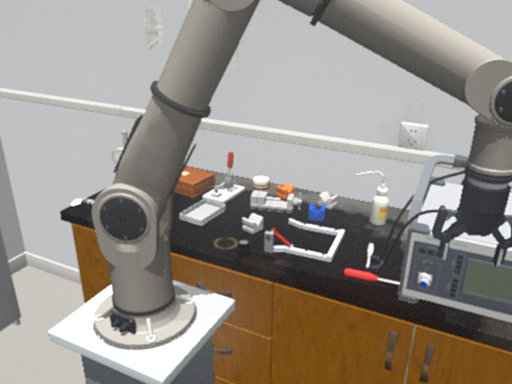

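Top view shows the grey tray at (221,205), loose V block at (273,209), and dock opening left with end stop at (346,207) and red catch at (305,230). The loupe is at about (286,250) and the dropper at (174,223). These could be mistaken for the V block: grey at the back (313,134), orange (270,133) and blue (313,163). I choose (273,209), since it's grey and in the lane between tray and dock. I'll check it in a close crop.

Run:
```python
from h import *
c=cam("top"); s=cam("side")
a=cv2.resize(c["frame"][170:262,160:360],None,fx=4,fy=3.2*1.25,interpolation=cv2.INTER_CUBIC)
b=cv2.resize(s["frame"][185:265,170:370],None,fx=4,fy=4,interpolation=cv2.INTER_CUBIC)
save("crop1",np.vstack([a[:300],b[:300]]) if 0 else a); save("crop2",b)
def comps(c,x0,x1,y0,y1,th,z,minA=15):
    g=cv2.cvtColor(c["frame"],cv2.COLOR_RGB2GRAY); m=np.zeros_like(g); m[y0:y1,x0:x1]=(g[y0:y1,x0:x1]>th)*255
    cs,_=cv2.findContours(m,cv2.RETR_EXTERNAL,cv2.CHAIN_APPROX_NONE)
    for k in cs:
        if cv2.contourArea(k)<minA: continue
        r=cv2.minAreaRect(k); bx=cv2.boxPoints(r)
        print(np.round(r[0],1),np.round(r[1],1),round(r[2],1),cv2.contourArea(k)); print(np.round([ray(c,u,v,z)[:2] for u,v in bx],3).tolist(), "ctr",np.round(ray(c,*r[0],z)[:2],3))
print("tray");comps(c,200,245,182,230,90,.021)
print("vb");comps(c,255,285,195,222,90,.04)
print("dock");comps(c,290,352,178,242,90,.016)
print("bott/loupe");comps(c,165,185,212,232,60,.0);comps(c,278,295,240,260,60,.04)
```

```text
tray
[220.2 204.9] [25.4 38. ] 5.2 903.0
[[0.448, 0.217], [0.59, 0.206], [0.582, 0.111], [0.44, 0.123]] ctr [0.515 0.165]
vb
[272.4 208.7] [13.3 14.3] 14.0 163.0
[[0.48, 0.0], [0.531, -0.012], [0.519, -0.06], [0.468, -0.047]] ctr [ 0.499 -0.03 ]
dock
[322.3 209.7] [55.4 50.8] 85.6 453.0
[[0.594, -0.116], [0.609, -0.308], [0.402, -0.318], [0.388, -0.129]] ctr [ 0.497 -0.218]
bott/loupe
[175. 222.] [ 8. 12.] 90.0 59.5
[[0.466, 0.359], [0.467, 0.314], [0.436, 0.313], [0.436, 0.358]] ctr [0.451 0.336]
[285.7 249.8] [8.2 8.7] 76.0 51.5
[[0.361, -0.058], [0.369, -0.089], [0.34, -0.096], [0.332, -0.065]] ctr [ 0.35  -0.077]
```

View pics/crop1.png

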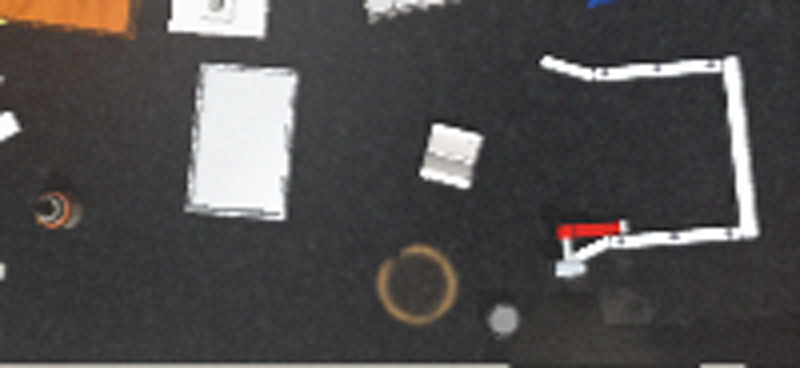

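View pics/crop2.png

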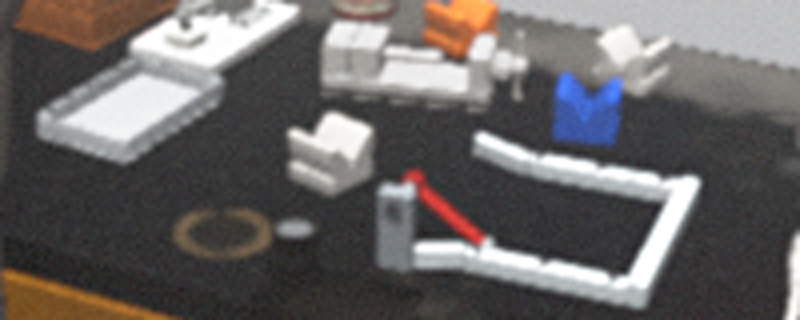

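The crop confirms the choice: grey V block, groove running roughly along the image x, pointing about 12° down to the right. Next I fit the dock lines, then move.

Run:
```python
from h import *
c=cam("top"); g=cv2.cvtColor(c["frame"],cv2.COLOR_RGB2GRAY).astype(float)
def cent(us,vs,axis):  # intensity weighted centre of bright line across 'axis'
    out=[]
    for t in (us if axis=='v' else vs):
        r=(vs if axis=='v' else us); I=np.array([g[k,t] if axis=='v' else g[t,k] for k in r])-60; I=np.clip(I,0,None)
        m=(I*np.array(r)).sum()/I.sum(); out.append((t,m) if axis=='v' else (m,t))
    return out
def fit(pts,z):
    w=np.array([ray(c,u,v,z)[:2] for u,v in pts]); vx,vy,x,y=cv2.fitLine(w.astype(np.float32),cv2.DIST_HUBER,0,1e-4,1e-4).ravel()
    return np.array([x,y]),np.array([vx,vy])
A=fit(cent(range(309,338),range(182,194),'v'),.016)
B=fit(cent(range(317,340),range(225,236),'v'),.016)
S=fit(cent(range(338,354),range(190,224),'u'),.02)
def ang(d): d=d*(-np.sign(d[1])); return np.degrees(np.arctan2(d[0],-d[1]))
print("A",A,ang(A[1]),"B",B,ang(B[1]),"S",S, np.degrees(np.arctan2(-S[1][1],-S[1][0]))%180)
for z,yy in((.016,0),):
    print('rail sep @y=-.22', [ (L[0]+L[1]*((-.22-L[0][1])/L[1][1])) for L in(A,B)])
for v in (200,214): print(v,g[v,338:354].astype(int))
for u in (325,): print(g[182:194,u].astype(int),g[224:238,u].astype(int))
# red catch
f=c["frame"].astype(int); m=((f[...,0]-f[...,1]>60)&(f[...,0]-f[...,2]>60)); m[:,:290]=0;m[:,330:]=0;m[:215]=0;m[240:]=0
v,u=np.nonzero(m); print("red",u.min(),u.max(),v.mean(),u.mean(), ray(c,u.mean(),v.mean(),.035))
```

```text
A (array([ 0.58149797, -0.21073326], dtype=float32), array([ 0.08589775, -0.996304  ], dtype=float32)) 4.927651 B (array([ 0.42654648, -0.24256518], dtype=float32), array([ 0.08781891, -0.9961364 ], dtype=float32)) 5.038143 S (array([ 0.5244069, -0.2993768], dtype=float32), array([0.99693066, 0.07828969], dtype=float32)) 4.490265
rail sep @y=-.22 [array([ 0.5822969, -0.22     ], dtype=float32), array([ 0.42455715, -0.22      ], dtype=float32)]
200 [ 51  51  44  71 190 250 253 253 153  56  52  55  52  55  55  53]
214 [ 55  53  53  51  57  77 248 252 253 192  86  54  53  51  54  50]
[ 54  55  55  56 228 230 251  88  52  52  54  53] [ 47  53  56  41 252 253 252  83  50  53  50  51  58  54]
red 299 314 227.16981132075472 306.2641509433962 [ 0.43221803 -0.15384863  0.035     ]
```

>>> carry_out(targets=[60,25,45,0,8,60,25,45,0,8,60,25,45,0,8,60,25,45,0,8,60,25,45,0,8,60,25,45,0,8,60,25,45,0,8,60,25,45,0,7,60,25,45,0,0,60,25,45,0,0,60,25,45,0,0,60,25,45,0,0,60,25,45,0,0,60,7,37,0,0,60,0,0,0,0,60,0,0,0,0], newtons=40)

```text
t: 1.85
eef_pos: [0.4914, -0.0477, 0.2007]
tool_rot: [-0.0, 0.779, 0.627, -0.0]
contact_force: [-0.0, -0.2, -0.2]
gripper_width: 0.767
grasp_force: 0.0
```

>>> carry_out(targets=[50,8.5,17,0,0,50,0,0,-40,0,50,0,0,-40,0,50,0,0,-40,0,50,0,0,-20,0,50,0,0,0,0])

```text
t: 2.45
eef_pos: [0.4971, -0.0335, 0.058]
tool_rot: [-0.002, 0.781, 0.625, -0.003]
contact_force: [0.2, -0.3, 1.1]
gripper_width: 0.803
grasp_force: 0.0
```

Run:
```python
from h import *
print(bot.get_obs()["eef_pos"],bot.get_obs()["contact_force"])
s=cam("side"); save("s3",cv2.resize(s["frame"][150:270,190:350],None,fx=4,fy=4,interpolation=cv2.INTER_CUBIC))
```

```text
[ 0.49708744 -0.03346015  0.05804355] [ 0.16952173 -0.29530587  1.12854938]
```

View pics/s3.png

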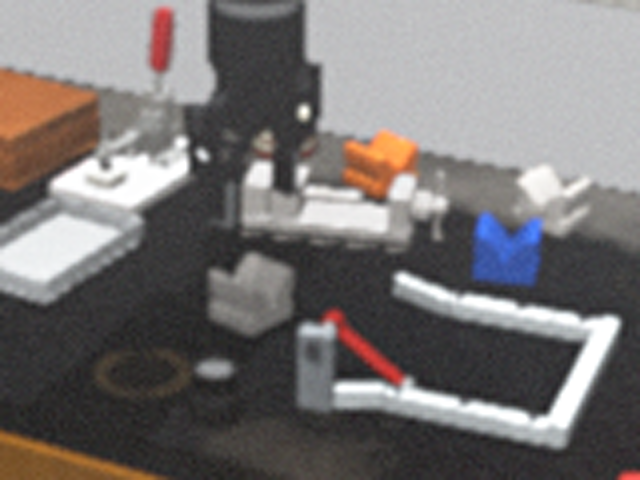

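The fingers, at (228,215) and (285,180) in the crop, straddle the V block at (250,295). I'll descend and grip.

>>> carry_out(targets=[50,2.5,2.0,-20,0,50,0,0,-15,0,50,0,0,-12,0,50,0,0,0,0,130,0,0,0,0,130,0,0,0,0,130,0,0,0,0,130,0,0,0,0,130,0,0,0,0], newtons=50)

```text
t: 3.4
eef_pos: [0.5027, -0.0294, 0.0141]
tool_rot: [0.0, 0.78, 0.626, 0.0]
contact_force: [0.0, 0.6, 0.5]
gripper_width: 0.491
grasp_force: 0.0
```

Run:
```python
from h import *
s=cam("side");t=cam("top"); a=cv2.resize(s["frame"][180:260,190:290],None,fx=4,fy=4,interpolation=cv2.INTER_CUBIC)
b=cv2.resize(t["frame"][170:250,220:320],None,fx=4,fy=4,interpolation=cv2.INTER_CUBIC)
save("s4",np.hstack([a,b])); o=bot.get_obs(); print(o["gripper_width"],o["grasp_force"])
```

```text
0.4912926684665182 0.0
```

View pics/s4.png

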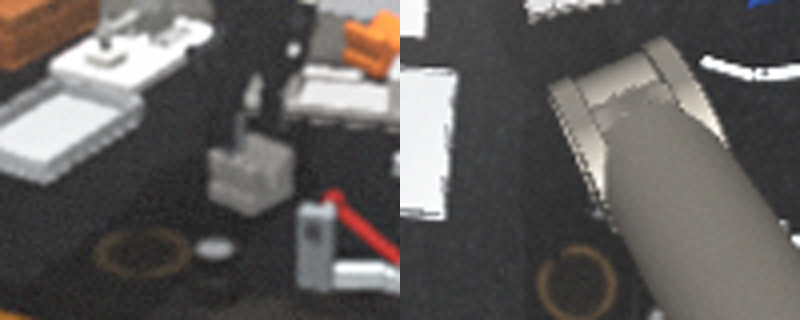

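Run:
```python
from h import *
s=cam("side");o=bot.get_obs()
p=o["eef_pos"]; 
def cr(q): u,v=proj(s,q); return np.round([(u-190)*4,(v-180)*4])
print("tcp",cr(p)); yv=np.array([.977,-.213,0]); xv=np.array([.213,.977,0])
for w in(-.0285,-.021,.021,.0285): print("finger",w,cr(p+yv*w+[0,0,.005]),cr(p+yv*w+[0,0,.04]))
C=np.array([.5,-.031,0])
for z in(0,.04):
  for a in(-1,1):
    for b in(-1,1): print("blk",z,a,b,cr(C+yv*a*.025+xv*b*.0225+[0,0,z]))
for n,u,v,z in(("bottom corner",250,215,0),("near top left",208,150,.04),("right top",293,147,.04)):
    print(n,ray(s,190+u/4,180+v/4,z))
```

```text
tcp [250. 174.]
finger -0.0285 [227. 182.] [227. 142.]
finger -0.021 [233. 178.] [233. 138.]
finger 0.021 [266. 160.] [267. 120.]
finger 0.0285 [272. 156.] [273. 117.]
blk 0 -1 -1 [252. 212.]
blk 0 -1 1 [208. 194.]
blk 0 1 -1 [291. 189.]
blk 0 1 1 [248. 172.]
blk 0.04 -1 -1 [252. 166.]
blk 0.04 -1 1 [208. 149.]
blk 0.04 1 -1 [292. 144.]
blk 0.04 1 1 [248. 128.]
bottom corner [ 0.46574064 -0.04850049  0.        ]
near top left [ 0.47952922 -0.00416297  0.04      ]
right top [ 0.51540486 -0.06095786  0.04      ]
```

Run:
```python
from h import *
s0=cv2.cvtColor(cv2.imread("pics/side0.png"),cv2.COLOR_BGR2RGB);t0=cv2.cvtColor(cv2.imread("pics/top0.png"),cv2.COLOR_BGR2RGB)
s=cam("side")["frame"]
z=lambda i,y,x,n:cv2.resize(i[y:y+n,x:x+n],(266,266),interpolation=cv2.INTER_CUBIC)
im=np.hstack([z(t0,196,260,26),z(s0,206,236,36),z(s,206,236,36)]); im=np.clip(im.astype(float)*1.0,0,255).astype(np.uint8)
im[:,532:]=np.clip(im[:,532:].astype(float)*1.8,0,255)
save("z5",im)
```

```text
(no output)
```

View pics/z5.png

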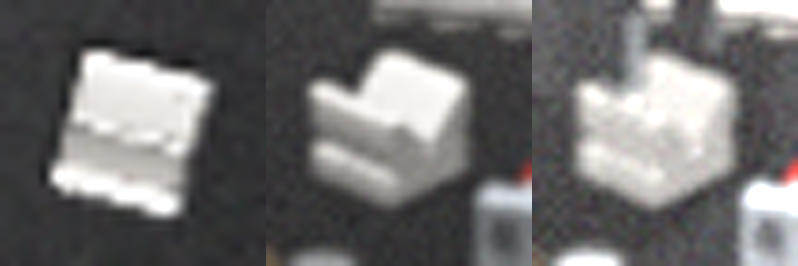

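The groove runs along world y as assumed, and the block hasn't moved. The gripper stopped exactly at the commanded count with no pad force, so I'll close further to test.

>>> carry_out(targets=[160,0,0,0,0,160,0,0,0,0,160,0,0,0,0], newtons=50)

```text
t: 3.9
eef_pos: [0.5025, -0.0294, 0.0138]
tool_rot: [-0.0, 0.78, 0.626, -0.0]
contact_force: [0.3, -0.4, 0.4]
gripper_width: 0.374
grasp_force: 0.0
```

Run:
```python
from h import *
s=cam("side");o=bot.get_obs();np.save("A.npy",s["frame"]);np.save("At.npy",cam("top")["frame"])
t=cam("top");p=o["eef_pos"]
for z in(0,.05,.1,.15,.2,.25): print(z,"side",np.round(proj(s,p+[0,0,z]),1),"top",np.round(proj(t,p+[0,0,z]),1))
print(o["joint_torque"],o["contact_force"],o["torque"],o["q"])
```

```text
0 side [252.4 223.6] top [272.  208.4]
0.05 side [252.5 209.5] top [272.6 207.5]
0.1 side [252.6 195. ] top [273.3 206.6]
0.15 side [252.8 180. ] top [274.  205.6]
0.2 side [252.9 164.7] top [274.8 204.5]
0.25 side [253.  148.9] top [275.7 203.3]
[ 1.01232970e-03 -4.86821187e+01 -4.86627147e+00 -1.72567534e+01
  7.99025176e-03  1.72865577e-03  7.02272791e-05] [ 0.70631781 -1.05742671 -0.17172576] [-0.0210675  -0.01255946 -0.04841826] [ 0.31479947  0.51299121 -0.46838136  2.07812277  0.3836063   0.6333596
 -0.63338482]
```

>>> carry_out(targets=[160,0,0,30,0,160,0,0,30,0,160,0,0,0,0,160,0,0,0,0])

```text
t: 4.45
eef_pos: [0.5029, -0.0295, 0.0742]
tool_rot: [0.001, 0.78, 0.626, 0.0]
contact_force: [-0.2, -0.2, -0.6]
gripper_width: 0.375
grasp_force: 0.0
```

Run:
```python
from h import *
s=cam("side");np.save("B.npy",s["frame"]);A=np.load("A.npy");o=bot.get_obs();p=o["eef_pos"];print(p)
z=lambda i:cv2.resize(i[150:240,215:295],(400,450),interpolation=cv2.INTER_CUBIC)
im=np.hstack([z(A),z(s["frame"])]).astype(float); im=255*(im/255)**.5
print("tcp px in right panel",(proj(s,p)-[215,150])*5+[400,0])
save("ab",im.astype(np.uint8))
```

```text
[ 0.50213523 -0.02957196  0.07344898]
tcp px in right panel [587.75811524 283.9208178 ]
```

View pics/ab.png

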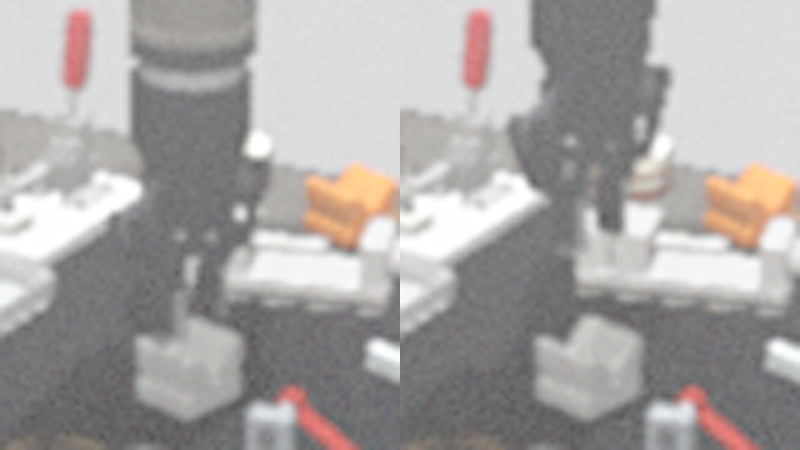

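The tip of the near finger in the right panel is at (577,250), while the reported TCP projects to (588,284). The fingers are about 28 mm higher than reported, or farther away. I'll touch the bare worktop gently beside the block to find out which.

>>> carry_out(targets=[160,0,40,0,0,160,0,42,0,0,160,0,0,-30,0,160,0,0,-30,0,160,0,0,-6,0,160,0,0,0,0,160,0,0,0,0])

```text
t: 5.2
eef_pos: [0.5028, 0.0526, 0.0083]
tool_rot: [0.0, 0.78, 0.626, 0.0]
contact_force: [-0.6, 1.2, -0.3]
gripper_width: 0.373
grasp_force: 0.0
```

>>> carry_out(targets=[160,0,0,-3,0,160,0,0,-2,0,160,0,0,0,0])

```text
t: 5.5
eef_pos: [0.5027, 0.0524, 0.0031]
tool_rot: [0.0, 0.78, 0.626, 0.0]
contact_force: [-0.0, 1.1, 1.0]
gripper_width: 0.373
grasp_force: 0.0
```

Run:
```python
from h import *
s=cam("side");t=cam("top");np.save("C.npy",s["frame"]);np.save("Ct.npy",t["frame"]);p=bot.get_obs()["eef_pos"];print(p,proj(s,p),proj(t,p))
a=cv2.resize(s["frame"][150:240,200:290],(400,400),interpolation=cv2.INTER_CUBIC);b=cv2.resize(t["frame"][165:255,205:295],(400,400),interpolation=cv2.INTER_CUBIC)
im=np.hstack([a,b]); save("c",(255*(im/255.)**.5).astype(np.uint8))
```

```text
[0.50272483 0.05252105 0.0031211 ] [230.01924883 221.04849817] [250.23417922 208.43578242]
```

>>> carry_out(targets=[160,0,0,-3,0,160,0,0,-3,0,160,0,0,-2,0,160,0,0,0,0])

```text
t: 6.0
eef_pos: [0.5021, 0.0526, -0.0056]
tool_rot: [-0.0, 0.78, 0.626, -0.0]
contact_force: [-0.6, 0.7, -0.5]
gripper_width: 0.373
grasp_force: 0.0
```

>>> carry_out(targets=[160,0,0,-3,0,160,0,0,-3,0,160,0,0,0,0])

```text
t: 6.3
eef_pos: [0.5021, 0.0526, -0.0117]
tool_rot: [-0.0, 0.78, 0.626, -0.0]
contact_force: [0.2, -0.8, -0.3]
gripper_width: 0.371
grasp_force: 0.0
```

>>> carry_out(targets=[160,0,0,-3,0,160,0,0,-2,0,160,0,0,0,0])

```text
t: 6.6
eef_pos: [0.5023, 0.0526, -0.0165]
tool_rot: [-0.0, 0.78, 0.626, -0.0]
contact_force: [-0.2, -0.1, -0.8]
gripper_width: 0.369
grasp_force: 0.0
```

>>> carry_out(targets=[160,0,0,-2,0,160,0,0,-2,0,160,0,0,0,0])

```text
t: 6.9
eef_pos: [0.5024, 0.0526, -0.0204]
tool_rot: [-0.0, 0.78, 0.626, -0.0]
contact_force: [-0.9, -0.1, 0.6]
gripper_width: 0.372
grasp_force: 0.0
```

>>> carry_out(targets=[160,0,0,-2,0,160,0,0,-2,0,160,0,0,0,0])

```text
t: 7.2
eef_pos: [0.5023, 0.0526, -0.0245]
tool_rot: [-0.0, 0.78, 0.626, -0.0]
contact_force: [0.0, -0.2, -1.0]
gripper_width: 0.369
grasp_force: 0.0
```

>>> carry_out(targets=[160,0,0,-2,0,160,0,0,0,0])

```text
t: 7.4
eef_pos: [0.5023, 0.0526, -0.0264]
tool_rot: [-0.0, 0.78, 0.626, -0.0]
contact_force: [0.1, -0.5, 0.4]
gripper_width: 0.372
grasp_force: 0.0
```

>>> carry_out(targets=[160,0,0,-2,0,160,0,0,0,0])

```text
t: 7.6
eef_pos: [0.5024, 0.0526, -0.0284]
tool_rot: [-0.0, 0.78, 0.626, -0.0]
contact_force: [0.2, 0.2, -0.1]
gripper_width: 0.375
grasp_force: 0.0
```

>>> carry_out(targets=[160,0,0,-2,0,160,0,0,0,0])

```text
t: 7.8
eef_pos: [0.5023, 0.0526, -0.0304]
tool_rot: [-0.0, 0.78, 0.626, -0.0]
contact_force: [-0.7, 0.4, 0.1]
gripper_width: 0.373
grasp_force: 0.0
```

>>> carry_out(targets=[160,0,0,-2,0,160,0,0,0,0])

```text
t: 8.0
eef_pos: [0.5027, 0.0526, -0.031]
tool_rot: [0.001, 0.78, 0.626, -0.0]
contact_force: [-5.0, -1.1, 16.6]
gripper_width: 0.375
grasp_force: 8.5
```

Touch is at reported z = -0.0305, so the reported z reads about 30 mm low at this opening. I'll use that and grasp the block again.

>>> carry_out(targets=[160,0,0,35,0,90,0,0,38,0,50,-2,-40,0,0,50,0,-44,0,0,50,0,0,0,0,50,0,0,-20,0,50,0,0,-20,0,50,0,0,0,0])

```text
t: 8.8
eef_pos: [0.4985, -0.0313, -0.0011]
tool_rot: [-0.001, 0.78, 0.626, -0.002]
contact_force: [-0.2, 1.2, 0.6]
gripper_width: 0.804
grasp_force: 0.0
```

>>> carry_out(targets=[50,0,0,-12,0,50,0,0,-12,0,50,0,0,0,0])

```text
t: 9.1
eef_pos: [0.4996, -0.0312, -0.0244]
tool_rot: [-0.001, 0.78, 0.626, -0.001]
contact_force: [-0.5, -1.0, 0.0]
gripper_width: 0.803
grasp_force: 0.0
```

>>> carry_out(targets=[160,0,0,0,0,160,0,0,0,0,160,0,0,0,0,160,0,0,0,0,160,0,0,0,0], newtons=50)

```text
t: 9.6
eef_pos: [0.5002, -0.0312, -0.0228]
tool_rot: [-0.0, 0.78, 0.626, -0.0]
contact_force: [-4.2, 1.3, 6.6]
gripper_width: 0.576
grasp_force: 52.6
```

>>> carry_out(targets=[160,0,0,20,0,160,0,0,40,0,160,2,30,0,4,160,2,30,0,4,160,2,30,0,0,160,2,30,0,0,160,2,30,0,0,160,2,30,0,0,160,2,8,0,0,160,0,0,0,0,160,0,0,0,0])

```text
t: 10.7
eef_pos: [0.5142, 0.1551, 0.0362]
tool_rot: [0.0, 0.735, 0.678, -0.001]
contact_force: [0.3, -0.6, -5.2]
gripper_width: 0.579
grasp_force: 54.2
```

Run:
```python
from h import *
s=cam("side");t=cam("top");np.save("D.npy",s["frame"]);o=bot.get_obs();p=o["eef_pos"];print(p,o["gripper_width"],o["grasp_force"])
a=cv2.resize(s["frame"][150:240,170:260],(400,400),interpolation=cv2.INTER_CUBIC);b=cv2.resize(t["frame"][160:250,175:265],(400,400),interpolation=cv2.INTER_CUBIC)
cr=lambda q:np.round((proj(s,q)-[170,150])*400/90)
C=np.array([.514,.157]);d=np.array([-.084,-.996]);n=np.array([.996,-.084])
for z in(.06,.1): print(z,[cr([*(C+i*.0225*d+j*.025*n),z]).tolist() for i in(-1,1) for j in(-1,1)])
T=np.array([.515,.165]); print("rim",[cr([*(T+i*.045*d+j*.07*n),.021]).tolist() for i in(-1,1) for j in(-1,1)])
save("d",np.hstack([a,b]))
```

```text
[0.51431585 0.15452653 0.03636078] 0.5748633845602091 54.19684082677122
0.06 [[107.0, 217.0], [147.0, 194.0], [155.0, 231.0], [195.0, 207.0]]
0.1 [[104.0, 168.0], [146.0, 145.0], [154.0, 181.0], [194.0, 158.0]]
rim [[39.0, 277.0], [153.0, 211.0], [136.0, 306.0], [246.0, 237.0]]
```

View pics/d.png

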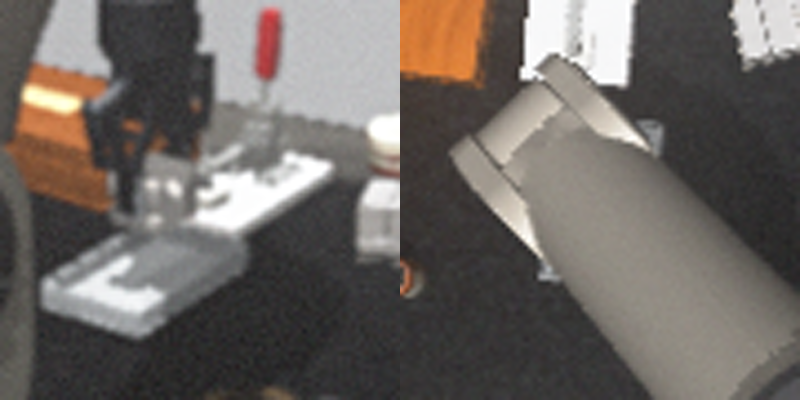

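The block, at about (160,200), hangs above the tray, and the tray rim (42,280)–(245,245) matches the estimate. I'll lower it in.

>>> carry_out(targets=[160,0,0,-20,0,160,0,0,-20,0,160,0,0,-10,0,160,0,0,-5,0,160,0,0,0,0,160,0,0,0,0])

```text
t: 11.4
eef_pos: [0.515, 0.1567, -0.0176]
tool_rot: [0.0, 0.735, 0.679, 0.0]
contact_force: [0.1, 0.5, -4.3]
gripper_width: 0.577
grasp_force: 54.1
```

>>> carry_out(targets=[160,0,0,-1.5,0,160,0,0,0,0,100,0,0,0,0,75,0,0,0,0,75,0,0,0,0,75,0,0,0,0])

```text
t: 12.0
eef_pos: [0.5149, 0.1568, -0.0193]
tool_rot: [0.0, 0.734, 0.679, 0.0]
contact_force: [-0.0, -0.1, -0.4]
gripper_width: 0.707
grasp_force: 0.0
```

>>> carry_out(targets=[75,0,0,15,0,75,0,0,30,0,75,0,0,40,0,75,0,0,40,0,120,-20,50,0,-8,120,-20,50,0,-8,120,-20,50,0,-8,120,-20,50,0,-8,160,0,0,0,-8,160,0,0,0,-8,160,0,0,0,-8,200,0,0,0,-8,200,0,0,0,-8,200,0,0,0,-8])

```text
t: 13.4
eef_pos: [0.4406, 0.3416, 0.1065]
tool_rot: [-0.0, 0.999, 0.047, 0.0]
contact_force: [-0.4, -0.6, 0.2]
gripper_width: 0.219
grasp_force: 0.0
```

Run:
```python
from h import *
s=cam("side");t=cam("top");o=bot.get_obs();print(o["eef_pos"],o["gripper_width"],o["q"],o["tool_rot"])
a=cv2.resize(s["frame"][170:240,165:235],(400,400),interpolation=cv2.INTER_CUBIC);b=cv2.resize(t["frame"][175:235,190:250],(400,400),interpolation=cv2.INTER_CUBIC)
save("e",np.hstack([a,b]))
g=cv2.cvtColor(t["frame"],cv2.COLOR_RGB2GRAY); m=np.zeros_like(g); m[180:232,198:250]=(g[180:232,198:250]>85)*255
for k in cv2.findContours(m,cv2.RETR_EXTERNAL,cv2.CHAIN_APPROX_NONE)[0]:
    if cv2.contourArea(k)>50:
        r=cv2.minAreaRect(k);print(r,ray(t,*r[0],.021),np.round([ray(t,u,v,.021)[:2] for u,v in cv2.boxPoints(r)],3).tolist())
```

```text
[0.44062252 0.34165013 0.10642   ] 0.2163924712333271 [-0.50613193  0.41750446 -0.33273087  1.90927769  0.17843357  0.84223461
 -2.40370969] [-3.61370653e-04  9.98785838e-01  4.92603452e-02  3.70503563e-04]
((220.20901489257812, 204.70082092285156), (25.35000991821289, 37.7534065246582), 5.19442892074585) [0.51546548 0.16443622 0.021     ] [[0.45, 0.217], [0.591, 0.206], [0.582, 0.111], [0.441, 0.123]]
```

View pics/e.png

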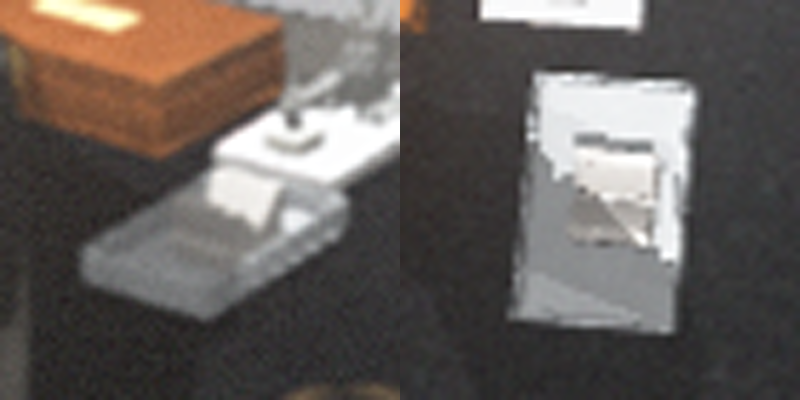

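The block stands in the tray, groove up, slightly towards the leading wall as planned. The tray is at (0.5155, 0.1644) and hasn't moved. Next I'll pinch the trailing wall at its middle, which lets me steer the tray along the worktop.

>>> carry_out(targets=[210,20,-34,0,-5,210,20,-34,0,-5,210,20,-34,0,0,210,18.5,-32,0,0,210,0,0,0,0,210,0,0,-30,0,210,0,0,-40,0,210,0,0,0,0,210,0,0,0,0], newtons=30)

```text
t: 14.4
eef_pos: [0.5187, 0.2077, 0.0357]
tool_rot: [0.0, 0.999, -0.036, -0.001]
contact_force: [0.4, 0.1, 0.4]
gripper_width: 0.175
grasp_force: 0.0
```

Run:
```python
from h import *
o=bot.get_obs();print(o["eef_pos"],o["q"],np.degrees(2*np.arctan2(o["tool_rot"][2],o["tool_rot"][1]))-90)
t=cam("top");s=cam("side"); f=t["frame"].astype(int)
# block: pixels brightish warm within tray, coarse; catch red px for the shut reference
m=(f[...,0]-f[...,1]>60)&(f[...,0]-f[...,2]>60); m[:215]=0;m[240:]=0;m[:,:290]=0;m[:,330:]=0
v,u=np.nonzero(m);print("red top",len(u),u.min(),u.max())
f=s["frame"].astype(int);m=(f[...,0]-f[...,1]>60)&(f[...,0]-f[...,2]>60);m[:225]=0;m[250:]=0;m[:,:260]=0;m[:,300:]=0
v,u=np.nonzero(m);print("red side",len(u),u.min(),u.max(),v.min(),v.max(),v.mean())
```

```text
[0.51865391 0.20769137 0.03571758] [-0.30767251  0.51261384 -0.23493511  1.95203065  0.17758225  0.69786955
 -2.29373479] -94.17219659146068
red top 53 299 314
red side 95 271 290 227 245 236.77894736842106
```

>>> carry_out(targets=[210,0,0,-25,0,210,0,0,-10,0,210,0,0,-6,0,210,0,0,0,0])

```text
t: 14.9
eef_pos: [0.5191, 0.2073, -0.0056]
tool_rot: [0.0, 0.999, -0.038, -0.0]
contact_force: [-0.5, 0.3, 0.1]
gripper_width: 0.171
grasp_force: 0.0
```

>>> carry_out(targets=[210,0,0,-5,0,210,0,0,-3,0,210,0,0,0,0])

```text
t: 15.2
eef_pos: [0.5191, 0.2071, -0.0138]
tool_rot: [0.0, 0.999, -0.038, -0.0]
contact_force: [0.2, -0.0, 0.0]
gripper_width: 0.176
grasp_force: 0.0
```

>>> carry_out(targets=[210,0,0,-5,0,210,0,0,-2,0,210,0,0,0,0])

```text
t: 15.5
eef_pos: [0.5189, 0.2071, -0.0211]
tool_rot: [0.0, 0.999, -0.038, -0.0]
contact_force: [1.4, 0.0, 0.3]
gripper_width: 0.182
grasp_force: 0.0
```

Free so far, with no contact. Now I close on the wall.

>>> carry_out(targets=[225,0,0,0,0,235,0,0,0,0,245,0,0,0,0,255,0,0,0,0,255,0,0,0,0,255,0,0,0,0,255,0,0,0,0], newtons=25)

```text
t: 16.2
eef_pos: [0.5194, 0.2074, -0.0205]
tool_rot: [-0.0, 0.999, -0.038, 0.0]
contact_force: [-0.7, 0.3, 2.2]
gripper_width: 0.019
grasp_force: 26.9
```

>>> carry_out(targets=[255,-1,-5,0,0.2,255,-1.5,-9,0,0.5,255,-2,-12,0,0.5,255,-2,-12,0,0.5,255,-2,-12,0,0.5,255,-2,-12,0,0.5,255,-2,-12,0,0.5,255,-2,-12,0,0.6,255,-2,-12,0,0.6,255,-2,-12,0,0.6])

```text
t: 17.2
eef_pos: [0.5007, 0.0964, -0.0205]
tool_rot: [-0.0, 1.0, 0.006, 0.0]
contact_force: [0.3, 4.7, 1.4]
gripper_width: 0.018
grasp_force: 26.9
```

```bash
cat > tr.py <<'E'
from h import *
def tray(box,n="top"):
    t=cam("top"); g=cv2.cvtColor(t["frame"],cv2.COLOR_RGB2GRAY); x0,x1,y0,y1=box
    m=np.zeros_like(g); m[y0:y1,x0:x1]=(g[y0:y1,x0:x1]>85)*255
    for k in cv2.findContours(m,cv2.RETR_EXTERNAL,cv2.CHAIN_APPROX_NONE)[0]:
        if cv2.contourArea(k)>30:
            r=cv2.minAreaRect(k); print(np.round(r[0],1),np.round(r[1],1),round(r[2],1),np.round([ray(t,u,v,.021)[:2] for u,v in cv2.boxPoints(r)],3).tolist())
    o=bot.get_obs();print(o["eef_pos"],o["contact_force"],o["grasp_force"],o["gripper_width"],np.degrees(2*np.arctan2(o["tool_rot"][2],o["tool_rot"][1]))-90)
E
python3 -c "
from tr import *
tray((200,292,182,240))"
```

```text
[244.8 210.1] [59.7 48.4] 61.4 [[0.55, 0.206], [0.638, 0.047], [0.441, -0.06], [0.356, 0.097]]
[ 0.50035342  0.09397187 -0.02055289] [-0.64956618  3.45082542  3.49613164] 27.0453017950058 0.019695594164567846 -89.37161872404656
```

>>> carry_out(targets=[255,-1,-6,0,0.3,255,-2,-12,0,0.6,255,-2,-12,0,0.6,255,-2,-12,0,0.6,255,-2,-12,0,0.6,255,-2,-12,0,0.6,255,-2,-12,0,0.6,255,-2,-10,0,0.5,255,-1.5,-8,0,0,255,0,0,0,0])

```text
t: 18.25
eef_pos: [0.4838, -0.0006, -0.0206]
tool_rot: [0.001, 0.999, 0.044, -0.0]
contact_force: [0.2, -0.4, 4.9]
gripper_width: 0.021
grasp_force: 27.3
```

Run:
```python
from tr import *
s=cam("side");t=cam("top");np.save("F.npy",s["frame"]);np.save("Ft.npy",t["frame"]); o=bot.get_obs();p=o["eef_pos"];print(p,o["contact_force"],o["grasp_force"],o["gripper_width"],np.degrees(2*np.arctan2(o["tool_rot"][2],o["tool_rot"][1]))-90)
# expected tray rim corners in side and top view, at tray = dock x 0
dd=np.array([np.cos(np.radians(-85)),np.sin(np.radians(-85))]);n=np.array([-dd[1],dd[0]]);T=p[:2]+.044*dd;print("T",T)
for i in(-1,1):
  for j in(-1,1):
    q=[*(T+i*.045*dd+j*.07*n),.021];print(i,j,np.round(q,3),np.round(proj(s,q),1),np.round(proj(t,q),1))
g=cv2.cvtColor(s["frame"],cv2.COLOR_RGB2GRAY); m=np.zeros_like(g);m[200:262,196:290]=(g[200:262,196:290]>75)*255
for k in cv2.findContours(m,cv2.RETR_EXTERNAL,cv2.CHAIN_APPROX_NONE)[0]:
    if cv2.contourArea(k)>40: 
        print(cv2.boundingRect(k),cv2.contourArea(k), k.reshape(-1,2)[[k[:,0,0].argmin(),k[:,0,1].argmax(),k[:,0,0].argmax(),k[:,0,1].argmin()]].tolist())
```

```text
[ 0.48376081 -0.0006708  -0.02057151] [-0.43442089 -1.38686926  5.74777302] 27.417376041412354 0.017373442703358086 -84.98473055656032
T [ 0.48759566 -0.04450336]
-1 -1 [ 0.414 -0.006  0.021] [232.4 231.8] [265.8 232.1]
-1 1 [0.553 0.006 0.021] [249.7 213. ] [262.5 194.6]
1 -1 [ 0.422 -0.095  0.021] [259.9 237.4] [290. 230.]
1 1 [ 0.561 -0.083  0.021] [275.5 217.8] [286.4 192.6]
(226, 214, 64, 40) 1370.5 [[226, 248], [287, 253], [289, 253], [252, 214]]
(250, 200, 40, 14) 355.5 [[250, 202], [288, 213], [289, 213], [253, 200]]
(204, 200, 21, 5) 41.0 [[204, 200], [219, 204], [224, 203], [204, 200]]
```

Run:
```python
import numpy as np,cv2
g=cv2.cvtColor(np.load("Ft.npy"),cv2.COLOR_RGB2GRAY)
print("cols 278..296");
for v in range(190,236,3): print(v,g[v,278:297])
print("rows 225..238 / 188..198 at cols")
for u in (270,276,282,286): print(u,g[225:238,u],g[187:199,u])
```

```text
cols 278..296
190 [69 52 52 51 54 56 53 57 51 54 57 52 47 51 52 55 54 53 52]
193 [127  77 108 123 144 191 188 171 110  61  48  51  47  51  58  53  53  56
  50]
196 [133 138 149 146 220 230 231 177 125  69  53  54  49  51  49  50  49  53
  51]
199 [169 169 174 180 193 225 233 156 203 112  45  51  49  50  55  55  48  45
  50]
202 [188 189 195 200 198 207 230 164 154  87  56  52  47  53  55  53  50  49
  51]
205 [102  97  98 146 208 223 228 177 115 134  78  47  53  49  42  50  49  49
  48]
208 [100  99  98  96  92  88 125 240 181 191 105  52  50  46  51  47  48  50
  49]
211 [104 101  99  98  96  97  92  88  91 142  86  50  50  49  45  45  54  50
  56]
214 [103 106 105 103 100 100  95  92  91  89  81  58  55  48  47  46  46  49
  46]
217 [106 108 104 106 105 104  97  98  94  94  93  86  78  60  45  50  54  54
  49]
220 [107 106 104 105 103 105 102 100  97  97  98  92  90  84  83  61  52  48
  46]
223 [110 108 105 107 106 104 102 101 102 102  97  97  98  90  89  86  80  54
  36]
226 [106 107 105 105 105 105 107 105 103 105 102 101  96  99  96  92  89  86
  81]
229 [107 106 108 106 109 107 107 107 108 101 104 104 103 101  97  94  93  89
  88]
232 [108 105 106 108 107 107 106 107 107 105 106 102 100 104 101 100  97  98
  91]
235 [109 106 107 107 107 105 107 108 110 108 107 106 106 102 102 101 100  99
  97]
rows 225..238 / 188..198 at cols
270 [105 105 105 104 105 104 100 101 102  99 100 101  99] [ 58  60  87  82  81 115 140 154 165 114 118 120]
276 [106 107 107 106 106 107 106 106 107 107 107 107 107] [ 54  71  98 123 121 124 123 122 119 124 134 145]
282 [107 105 106 108 109 105 106 107 108 109 107 109 106] [ 58  49  56  54  51  46 144 159 229 220 220 147]
286 [100 103 104 104 108 104 107 107 108 105 110 106 107] [ 51  54  53  51  49  51 110 111 135 125 180 173]
```

Tray edges in the top view match the expected pose to within about 1 px, and it is straight on the dock centre line. Next I slide it in.

>>> carry_out(targets=[255,0.5,-5,0,0,255,1,-10,0,0,255,1,-12,0,0,255,1,-12,0,0,255,1,-12,0,0,255,1,-12,0,0,255,1,-10,0,0,255,0.5,-7,0,0,255,0,0,0,0])

```text
t: 19.25
eef_pos: [0.4909, -0.0788, -0.0206]
tool_rot: [-0.0, 0.999, 0.044, -0.0]
contact_force: [-0.7, 2.9, 5.9]
gripper_width: 0.019
grasp_force: 27.4
```

>>> carry_out(targets=[255,0.4,-5,0,0,255,0.4,-5,0,0,255,0.5,-5,0,0,255,0.4,-5,0,0,255,0,0,0,0])

```text
t: 19.75
eef_pos: [0.4925, -0.0976, -0.0206]
tool_rot: [-0.001, 0.999, 0.045, -0.0]
contact_force: [0.4, 6.5, 7.0]
gripper_width: 0.017
grasp_force: 27.5
```

```bash
cat > red.py <<'E'
from h import *
s=cam("side");f=s["frame"].astype(int);m=(f[...,0]-f[...,1]>60)&(f[...,0]-f[...,2]>60);m[:215]=0;m[250:]=0;m[:,:260]=0;m[:,305:]=0
v,u=np.nonzero(m);print("red side",len(u),u.min(),u.max(),v.min(),v.max(),v.mean())
E
python3 red.py
```

```text
red side 72 271 292 228 243 235.65277777777777
```

The catch is lifting: the lower end of the red area rose from row 245 to 243. I'll keep going.

>>> carry_out(targets=[255,0.5,-6,0,0,255,0.7,-8,0,0,255,0.7,-8,0,0,255,0.7,-8,0,0,255,0.7,-8,0,0,255,0.5,-6,0,0,255,0,0,0,0])

```text
t: 20.5
eef_pos: [0.4962, -0.1418, -0.0206]
tool_rot: [-0.001, 0.999, 0.045, -0.0]
contact_force: [-0.0, 6.0, 7.3]
gripper_width: 0.024
grasp_force: 27.6
```

>>> carry_out(targets=[255,0.5,-6,0,0,255,0.7,-8,0,0,255,0.7,-8,0,0,255,0.7,-8,0,0,255,0.5,-6,0,0,255,0.4,-5,0,0,255,0,0,0,0])

```text
t: 21.2
eef_pos: [0.4997, -0.182, -0.0206]
tool_rot: [-0.001, 0.999, 0.045, -0.001]
contact_force: [-0.6, 7.5, 8.3]
gripper_width: 0.022
grasp_force: 27.7
```

```bash
python3 red.py
```

```text
red side 97 271 292 227 242 235.03092783505156
```

>>> carry_out(targets=[255,0.3,-4,0,0,255,0.3,-4,0,0,255,0.3,-4,0,0,255,0.3,-4,0,0,255,0.2,-2,0,0,255,0,0,0,0])

```text
t: 21.85
eef_pos: [0.501, -0.1992, -0.0206]
tool_rot: [-0.001, 0.999, 0.045, -0.001]
contact_force: [0.9, 9.2, 9.2]
gripper_width: 0.018
grasp_force: 27.8
```

>>> carry_out(targets=[255,0.1,-1.5,0,0,255,0.1,-1.5,0,0,255,0,0,0,0])

```text
t: 22.15
eef_pos: [0.5012, -0.2017, -0.0206]
tool_rot: [-0.001, 0.999, 0.046, -0.001]
contact_force: [0.3, 9.7, 8.5]
gripper_width: 0.022
grasp_force: 27.9
```

```bash
python3 red.py
```

```text
red side 96 271 290 227 245 236.72916666666666
```

The catch has dropped, matching its shut reference exactly. I'll push a touch farther, then release and retreat straight up.

>>> carry_out(targets=[255,0.1,-1.2,0,0,255,0,0,0,0,240,0,0,0,0,225,0,0,0,0,215,0,0,0,0,212,0,0,0,0,212,0,0,0,0])

```text
t: 22.9
eef_pos: [0.5014, -0.2066, -0.0209]
tool_rot: [0.0, 0.999, 0.044, -0.0]
contact_force: [-0.0, -0.2, -0.4]
gripper_width: 0.166
grasp_force: 0.0
```

>>> carry_out(targets=[212,0,0,5,0,212,0,0,10,0,212,0,0,20,0,212,0,0,40,0,212,0,0,45,0,212,0,0,45,0,212,0,40,30,0,212,0,48,0,0,212,0,48,0,0,212,0,48,0,0,212,0,48,0,0,212,0,48,0,0,212,0,48,0,0,212,0,0,0,0])

```text
t: 24.3
eef_pos: [0.5011, 0.1304, 0.1759]
tool_rot: [-0.002, 0.999, 0.05, 0.001]
contact_force: [-0.3, -0.2, -0.4]
gripper_width: 0.166
grasp_force: 0.0
```

```bash
python3 red.py
python3 - <<'E'
from tr import *
t=cam("top");s=cam("side");g=cv2.cvtColor(t["frame"],cv2.COLOR_RGB2GRAY);o=bot.get_obs();print(o["t"],o["eef_pos"],o["contact_force"])
H=np.array([.505,-.245]);a=np.radians(-85);dd=np.array([np.cos(a),np.sin(a)]);n=np.array([-dd[1],dd[0]])
# intensity profile (top view) along dock x on centre line +-30mm and along dock y
gf=g.astype(np.float32)
def prof(P,Q,N,z):
    uv=np.array([proj(t,[*(P+(Q-P)*k/(N-1)),z]) for k in range(N)],np.float32)
    return cv2.remap(gf,uv[None,:,0],uv[None,:,1],cv2.INTER_LINEAR)[0].astype(int)
for y in(-.05,.05,.06): print("trail x -60..-30 y",y,prof(H-.06*dd+y*n,H-.03*dd+y*n,16,.021)," lead 30..60",prof(H+.03*dd+y*n,H+.06*dd+y*n,16,.021))
for x in(-.03,.03): print("y -90..-60 x",x,prof(H+x*dd-.09*n,H+x*dd-.06*n,16,.021),prof(H+x*dd+.06*n,H+x*dd+.09*n,16,.021))
print("block y scan x=8",prof(H+.008*dd-.05*n,H+.008*dd+.05*n,26,.043)); print("block x scan y=+12",prof(H-.04*dd+.012*n,H+.045*dd+.012*n,22,.043)); print("y=-20",prof(H-.04*dd-.02*n,H+.045*dd-.02*n,22,.043))
E
```

```text
red side 91 271 290 228 245 237.07692307692307
24.45 [0.50186427 0.12146098 0.17474383] [-0.39885022 -0.3596741   0.70329855]
trail x -60..-30 y -0.05 [ 54  56  56  55  53  50  76 107 171 225 231 237 238 238 238 238]  lead 30..60 [239 238 238 237 192 141 154 163 154 163 215 245 249 250 250 215]
trail x -60..-30 y 0.05 [ 56  61  61  62  56  55  77 113 181 223 229 232 232 232 232 232]  lead 30..60 [233 234 213 183 149 110 128 153 126 113 187 244 247 250 250 227]
trail x -60..-30 y 0.06 [ 57  60  60  55  54  56  88 135 175 214 223 228 229 230 230 230]  lead 30..60 [232 231 225 182 145 128 122 136 152 178 207 237 248 250 250 250]
y -90..-60 x -0.03 [ 59  59  74 103 194 250 250 250 249 221 177 160 144 195 239 239] [230 223 203 185 177 152 107 139 225 249 249 240 227 142  50  50]
y -90..-60 x 0.03 [ 56  68  82 164 244 238 236 241 208 119 119 190 183 146 186 238] [232 231 229 211 187 129 113 195 243 227 227 239 189  86  52  55]
block y scan x=8 [236 237 237 237 237 237 208 249 246 191 177 167 191 225 224 228 232 230
 248 220 137 172 233 233 232 231]
block x scan y=+12 [234 236 234 223 158 107 161 222 229 229 227 230 229 229 229 230 232 234
 180 175 146 229]
y=-20 [236 236 236 229 166 108 151 245 249 249 249 249 250 249 248 249 249 221
 137 174 158 232]
```

```bash
python3 -c "
from station import bot
print(bot.hand_in())"
```

```text
the job is handed in; nothing more can be done
None
```

I've handed the job in at about 24.5 s of the 72 s allowed: by the last camera check the V block stands groove up near the middle of the tray (about 7 mm forward of centre), the tray is home and straight, the catch is down behind it and the arm is clear. The hand-in gave no verdict, and I did not re-measure the bystanders at the end.

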